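Shut and bolt the parts tray's lid

TASK

Get the parts tray ready for the road: pull the black bolt knob straight out until it clicks into its drawn position, swing the lid down and press each front corner until both have snapped under their spring clips, then push the knob fully home so that the bolt locks the lid. Press firmly but feel for the snap and do not force the thin lid (40 N would bend it), and leave the loose parts where they lie.

Things in the scene. Friction and masses are not known exactly. Their poses are not given: they have to be found in the camera images.
- tray: aluminium parts tray screwed to the bench. Origin on the bench below the middle of the back compartment's upright front face; x points backwards into the compartment, y left as seen from the knob side, z up. Open bay x = -160 to 0 mm (floor at z = 3, walls 32 high); compartment x = 0 to 135 mm, 85 mm high; both 360 mm wide. The lid covers the compartment
- knob (a point): middle of the black mushroom knob on the bolt, 62 mm above the bench at the middle of the compartment's front face. Round head 34 mm across, 22 mm long along the tray's x; 44 mm in front of the face when home, 64 mm when drawn. Pull along the tray's -x; push along +x on its flat front, 11 mm in front of this point. Behind it: thinner neck, then a 28 mm square steel barrel 18 mm deep
- bolt (a joint): how far the bolt is drawn, m: 0 = home (start), 0.020 = fully out, a ball detent holds it at both ends; 8 to 10 N moves it. Home, its 10 mm rod is in the way of a staple under the middle of the lid, so the lid cannot shut; with the lid shut it passes through the staple and locks the lid
- hinge (a point): middle of the lid's hinge axis on the compartment's back rim, in the tray frame at x = 135, z = 85 mm; the axis runs along the tray's y
- lid (a joint): lid angle, rad: 0 = flat; starts 0.85 to 1.15, front edge standing up and leaning back. Steel lid, 141 mm from hinge to front edge, 350 mm wide, 3 mm thick, about 0.4 kg; its balanced hinge keeps it where it is left (1 to 3 N near the edge moves it). Close it by pushing its outer face (turned up and backwards while open). Shut, it reads 0 to 0.065, as the clips' heights have it
- lid_rock (a joint): sideways rock of the lid on its worn hinge, rad, up to 0.1 either way, stays as left (starts within 0.04); positive = left corner higher. Shut, it reads within 0.04
- lid_left (a point): pressing point on the lid's outer (top) face near the left front corner, 117 mm from the hinge axis, 24 mm behind the front edge, in line with the left clip (y = 120 mm in the tray frame). Snapped home it stays 86 to 97 mm above the bench when the hand is off (where, depends on the clip's bracket); not snapped it springs back to 99 mm or more
- lid_right (a point): the same near the right front corner, in line with the right clip (y = -120 mm); each corner has its own height
- lid_mid (a point): point on the lid's outer face midway between lid_left and lid_right
- clip_left (a point): foot of the left spring clip on the outside of the compartment's front face (x = 0, y = 120, z = 45 mm in the tray frame). Clip (26 mm wide, top 99 to 108 mm high, 12 mm proud of the face) and the rubber buffer behind it sit on a slotted bracket screwed on up to 9 mm higher or lower, differently at each corner: only the feel of the snap tells. This point does not show that height
- clip_right (a point): the same for the right clip (y = -120 mm). At either clip the lid's edge meets a sloping lead-in 13 mm above home, is pressed past it with 9 to 18 N at lid_left or lid_right, snaps under the nose in the last 2.5 mm (the force drops) and lands on the buffer, where the force rises steeply; pressed less, the corner springs back up. Pressing in the middle takes twice the force
- junction_box: octagonal steel junction box 90 mm across, 38 mm high, loose in the left of the bay; origin at the centre of its underside
- coupling_1: grey PVC conduit coupling, tube 42 mm across and 70 mm high, standing loose in the right of the bay; origin at the centre of its underside
- coupling_2: a second coupling like coupling_1, also standing in the right of the bay
- tester_pen: red voltage tester pen 150 mm long, 18 mm thick, lying loose on the bench beside the tray; origin at the underside of its middle, x along it

How it is judged:
By the outcome, as a careful person would: the job done as asked, in the order asked, and still so for the second after the job is handed in, with the robot touching nothing.
It also fails if it takes over 72 s, if anything falls off the work surface, if the arm or the gripper's body presses on something with over 40 N, if the wrist force passes 120 N, or if a joint passes its speed limit or range.

ROBOT

A 6-joint arm with a two-finger parallel gripper is mounted at the origin on the work surface. World frame = base frame: x ahead of the robot, y to its left, z up, the work surface at z = 0. Lengths are in m, angles in rad, forces in N, time in s.
With the tool pointing down it reaches from about 0.4 to 0.825 m from the base axis. Payload 7 kg.
Tool frame: the origin (TCP) lies on the centre line of the jaws, within the pads' length; the fingertips stand 22 mm ahead of it and the grasp point (between the pads) lies 3 mm ahead of it; z points along the fingers, y is the line along which they close (so a half turn about z gives the same grasp; the last joint's range is limited). The gripper opens to 88 mm and grips with 3 to 60 N. Pads are 19 mm wide; open, the fingers measure 130 mm over their backs; the gripper's body (78 mm by 193 mm) begins 47 mm behind the grasp point.
Start: joints at [1.59, 0.359, 0.012, 0, -1.224, -0.288], TCP at [0.179, 0.651, 0.249] pointing down, gripper open.
Joint ranges: [-3.07, 3.07], [-1.43, 2.12], [-1.02, 1.25], [-3.03, 1.67], [-3.05, -0], [-3.03, 3.03]. Speed limits (rad/s): [2.39, 2.39, 3.01, 3.14, 3.14, 3.14].

INTERFACE

Orientations are given as [roll, pitch, yaw] about the fixed x, y, z axes, in that order (R = Rz(yaw) Ry(pitch) Rx(roll)).
In Python, from station import monitor, viewer, order gives the robot as it stands. The module is installed in compiled form; this text tells all that it offers.
- The arm moves only by the tool servo_tool, never from a script. Its argument "targets" is a list of rows, each an object with "angular": the turn, a rotation vector about the tool's x, y, z in degrees, a list of three; "xyz": the shift along the tool's x, y, z in cm, a list of three; "claw": the finger opening in cm, from 0 to 8.76. A call has 1 to 20 rows; each row shifts and turns the commanded pose from where the row before left it, along the tool's axes as they then stand; what a row does not reach is not made up. A row lasts 1/10 s, in which the tool goes at most 50 mm and 8.59 degrees, less where a joint would pass 70% of its speed; a pose out of reach is approached as far as the arm can. A call is refused whole if a number of a shift passes 5 or a number of a turn 8.59, either way. A call with a gripper value outside its range is refused whole. The fingers move at their own pace and stop on an object; "force" is the grip in N (left out, the last holds). Time passes only in rows, so rows that do not move let the fingers close. It gives the time, the measured TCP pose, the force, the opening and the grip force at its end, in the units of the state.
- monitor.get_state(): the state, without advancing time (a new reading comes with each control period).
- viewer.grab_frame(name): name is "side" or "top" or "wrist"; returns a dict with "color" (420x560x3 uint8, blue, green, red), "fovy" (degrees; the focal length in pixels is half the picture's height over the tangent of half this angle, whatever the lens; pixels are square), "cx", "cy" (the principal point, pixels), "R" (3x3) and "t" (3): a world point X has camera coordinates R X + t. Camera axes: x right, y down, z forward; pixel columns grow to the right and rows downward; lengths in m; the calibration is good to about 2 mm. A picture is of the moment at which its call begins. There is no depth.
- order.job_done(): hands the job in; it is judged then, once.
The state is a dict: "t": time; "q": joint angles; "qd": joint speeds; "joint_efforts": joint torques, N m; "eef_pos": TCP position; "ee_rot": TCP orientation; "force": force on the tool from outside, world axes, zero at the start; "moment": the same for the moment, N m; "width": finger opening in m; "gripper_force": force on a finger pad.
Only numpy, scipy, OpenCV 4.12 (cv2) and the standard library are available. Lean on these libraries where they do the work, as an engineer would, in place of code of your own. Each camera call takes 0.05 s, during which the arm holds its last target. There are 200 camera calls.

## Working session

There is one attempt and no reset: what is moved stays moved. The work goes in short steps, Python scripts to look and compute and a tool call to move; the robot and the scene stay as the last step left them, time stands still between calls to the robot, and variables do not carry over. Pictures are saved under pics/ and viewed, at most 10 in all, crops included, and the job is handed in when it is done.

Besides the shell and the picture viewer there is one more tool, called after "Request:" as name(argument=value, ...) on one line, values as JSON. servo_tool: Moves the arm, as the interface text tells. Its arguments: {"type":"object","properties":{"targets":{"type":"array"},"force":{"type":"number"}},"required":["targets"]}

```bash
mkdir -p pics
cat > h.py <<'E'
import numpy as np, cv2
from station import monitor, viewer, order
def grab(n,name=None):
    f=viewer.grab_frame(n)
    if name: cv2.imwrite('pics/'+name,f['color'])
    f['f']=f['color'].shape[0]/2/np.tan(np.radians(f['fovy'])/2); f['R']=np.array(f['R']); f['t']=np.array(f['t']); return f
def ray(f,u,v):
    d=f['R'].T@np.array([(u-f['cx'])/f['f'],(v-f['cy'])/f['f'],1]); return -f['R'].T@f['t'], d/np.linalg.norm(d)
def onz(f,u,v,z):
    c,d=ray(f,u,v); return c+d*(z-c[2])/d[2]
def tri(f1,p1,f2,p2):
    A=np.zeros((3,3));b=np.zeros(3)
    for f,p in((f1,p1),(f2,p2)):
        c,d=ray(f,*p);M=np.eye(3)-np.outer(d,d);A+=M;b+=M@c
    return np.linalg.solve(A,b)
def proj(f,X):
    c=f['R']@np.array(X)+f['t']; return np.round([f['cx']+f['f']*c[0]/c[2],f['cy']+f['f']*c[1]/c[2]],1)
E
python3 - <<'E'
from h import *
import pickle
fs={n:grab(n) for n in('side','top')}
pickle.dump(fs,open('f0.pkl','wb'))
for n in fs:
    cv2.imwrite(f'pics/{n}0.png',fs[n]['color']); f=fs[n]; print(n,ray(f,280,210),f['f'],f['cx'],f['cy'])
print(monitor.get_state())
E
```

```text
side (array([0.13343569, 0.52969099, 0.567655  ]), array([ 0.49553161, -0.6551768 , -0.57025589])) 441.9900207583308 280.5749306893359 209.82654714099633
top (array([ 0.43650043, -0.03740559,  0.9947761 ]), array([ 0.15239097, -0.01911628, -0.9881354 ])) 411.006153731862 279.7010021163469 214.39106985419323
{'t': 0.1, 'q': array([ 1.59014992e+00,  3.59297006e-01,  1.11344370e-02, -3.01218513e-04,
       -1.22408596e+00, -2.88080380e-01]), 'qd': array([ 0.00045424, -0.00238874,  0.00123787,  0.00087682,  0.00163146,
        0.00217932]), 'joint_efforts': array([-5.29978624e-04, -5.84164023e+01,  2.93749970e+01,  7.01545313e+00,
        1.01309278e-02, -5.15830527e-05]), 'eef_pos': array([0.17914649, 0.65036882, 0.24772249]), 'ee_rot': array([ 3.14011984e+00, -1.41114200e-04, -2.68829241e-01]), 'force': array([ 0.04334039,  0.90870017, -0.41284177]), 'moment': array([-0.05002978, -0.02231   ,  0.03131285]), 'gripper_force': 0.0, 'width': 0.0875418385676442}
```

View pics/side0.png

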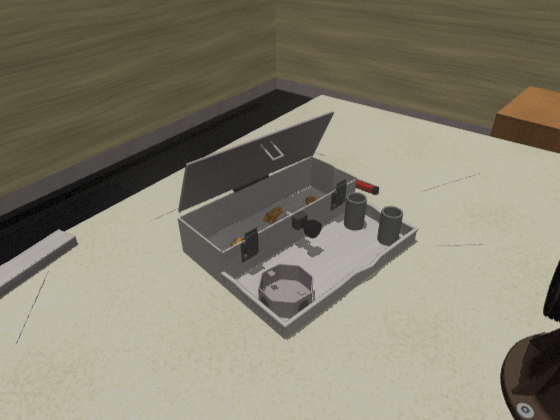

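View pics/top0.png

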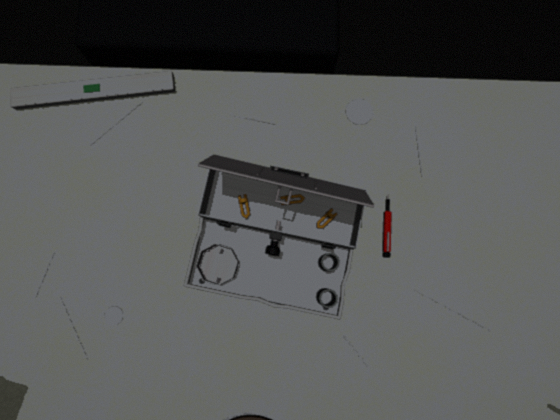

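The side view shows the tray with the lid open, the knob near (312,228) and the clips near (250,243) and (339,193). In the top view the knob is near (274,246), the compartment front rim runs from about (200,216) to (355,245), and the bay front corners are at (188,286) and (340,317). I'll enlarge both views.

Run:
```python
import pickle,cv2,numpy as np
fs=pickle.load(open('f0.pkl','rb'))
def crop(n,x0,y0,x1,y1,s):
    c=fs[n]['color'][y0:y1,x0:x1]; c=(255*(c/255.)**0.5).astype('uint8')
    c=cv2.resize(c,None,fx=s,fy=s,interpolation=cv2.INTER_CUBIC)
    for x in range((x0//20+1)*20,x1,20): cv2.line(c,((x-x0)*s,0),((x-x0)*s,6),(0,0,255),1);cv2.putText(c,str(x),((x-x0)*s-10,18),0,.35,(0,0,255),1)
    for y in range((y0//20+1)*20,y1,20): cv2.line(c,(0,(y-y0)*s),(6,(y-y0)*s),(0,0,255),1);cv2.putText(c,str(y),(8,(y-y0)*s+4),0,.35,(0,0,255),1)
    cv2.imwrite(f'pics/{n}c.png',c)
crop('top',180,145,380,325,4 if 0 else 3); crop('side',170,105,430,335,3)
```

```text
(no output)
```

View pics/topc.png

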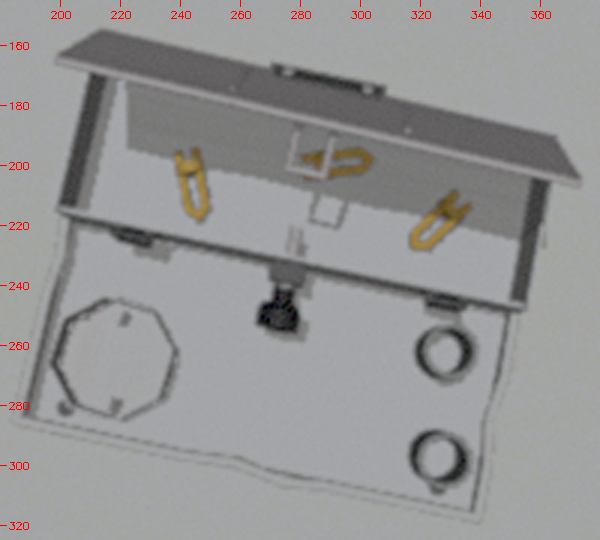

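View pics/sidec.png

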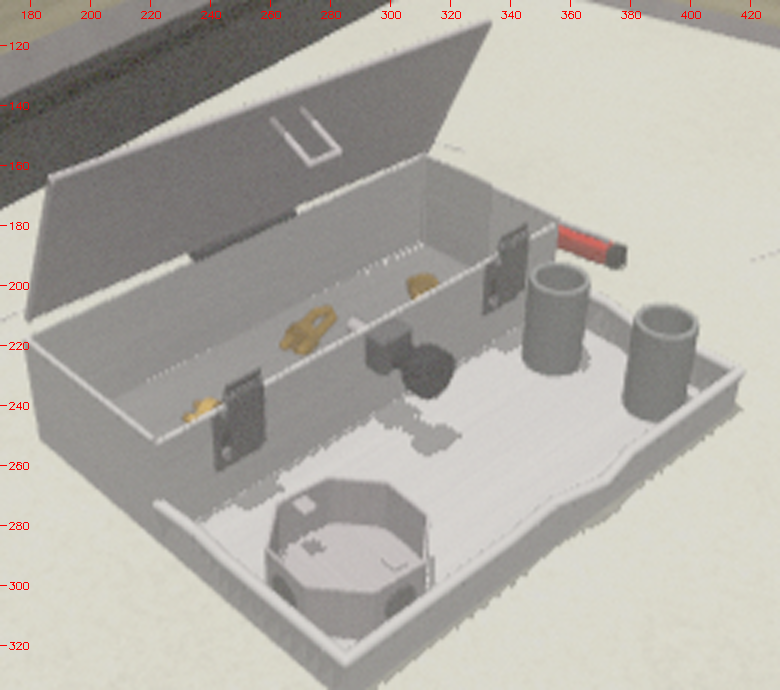

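The top crop shows the front rim corners at about (200.7,215) and (355,247.7), and the knob head at (273,249). In the side crop the rim corners are at (222.3,251.7) and (354.3,181), the knob at (312.7,228.3), and the lid front corners at (186.7,164.5) and (333.5,112.5). I'll triangulate these.

Run:
```python
from h import *; import pickle
fs=pickle.load(open('f0.pkl','rb')); s,t=fs['side'],fs['top']
P={'FL':((222.3,251.7),(200.7,215)),'FR':((354.3,181),(355,247.7)),'knob':((312.7,228.3),(273,249)),'lidL':((186.7,164.5),(199.5,165.5)),'lidR':((333.5,112.5),(373,205.5)),
'c1':((355.5,197),(328,262)),'c2':((391.5,212),(325.5,297.5))}
for k,(a,b) in P.items():
    X=tri(s,a,t,b); print(k,X.round(4),proj(s,X)-a,proj(t,X)-b)
for k,p in (('FL',P['FL']),('FR',P['FR'])): print(k,onz(s,*p[0],.085).round(4),onz(t,*p[1],.085).round(4))
L=(onz(s,*P['FL'][0],.085)+onz(t,*P['FL'][1],.085))/2;R=(onz(s,*P['FR'][0],.085)+onz(t,*P['FR'][1],.085))/2
y=(L-R);print(np.linalg.norm(y));y[2]=0;y/=np.linalg.norm(y);x=np.cross(y,[0,0,1]);O=(L+R)/2;O[2]=0
print('O',O,'yaw',np.degrees(np.arctan2(x[1],x[0])))
T=np.eye(4);T[:3,:3]=np.c_[x,y,[0,0,1]];T[:3,3]=O;np.save('T.npy',T)
w=lambda p:T[:3,:3]@np.array(p)+O
for n,p in (('knob',(-.044,0,.062)),('clipL',(0,.12,.045)),('backL',(.135,.18,.085)),('backR',(.135,-.18,.085)),('bayL',(-.16,.18,.032)),('bayR',(-.16,-.18,.032))): print(n,w(p).round(4),proj(s,w(p)),proj(t,w(p)))
for k in('knob','lidL','lidR','c1','c2'): print(k,'tray',(T[:3,:3].T@(tri(s,P[k][0],t,P[k][1])-O)).round(4))
```

```text
FL [0.5633 0.1238 0.0763] [0.9 0.2] [-0.4 -0.6]
FR [ 0.4993 -0.2254  0.0715] [0.9 0. ] [-0.4 -0.8]
knob [ 0.4898 -0.0423  0.059 ] [-0.6 -0.1] [0.2 0.4]
lidL [0.6422 0.1078 0.2132] [1.4 0.3] [-0.8 -1. ]
lidR [ 0.5707 -0.2342  0.2084] [-0.5  0. ] [0.3 0.5]
c1 [ 0.4646 -0.1646  0.0754] [0.4 0. ] [-0.2 -0.3]
c2 [ 0.3851 -0.1607  0.0735] [-0.5  0. ] [0.2 0.4]
FL [0.5572 0.1316 0.085 ] [0.5608 0.1213 0.085 ]
FR [ 0.491  -0.2038  0.085 ] [ 0.4967 -0.2235  0.085 ]
0.3462750817418757
O [ 0.52639955 -0.04359208  0.        ] yaw -10.847123963979609
knob [ 0.4832 -0.0353  0.062 ] [313. 230.] [270.1 252.2]
clipL [0.549  0.0743 0.045 ] [249.1 253.9] [223.7 223. ]
backL [0.6929 0.1078 0.085 ] [177.8 217.2] [209.6 157.6]
backR [ 0.6251 -0.2458  0.085 ] [312.2 155.8] [364.7 191.2]
bayL [0.4031 0.1633 0.032 ] [284.7 327.5] [182.7 285.6]
bayR [ 0.3354 -0.1903  0.032 ] [417.8 230.7] [336.  319.2]
knob tray [-0.0362 -0.0056  0.059 ]
lidL tray [0.0853 0.1705 0.2132]
lidR tray [ 0.0793 -0.1788  0.2084]
c1 tray [-0.0379 -0.1305  0.0754]
c2 tray [-0.1167 -0.1416  0.0735]
```

Run:
```python
from h import *; import pickle
from scipy.optimize import least_squares
fs=pickle.load(open('f0.pkl','rb')); s,t=fs['side'],fs['top']
C=[(s,(0,.18,.085),(222.3,251.7)),(s,(0,-.18,.085),(354.3,181)),(s,(.135,.18,.085),(180,217.7)),(s,(.135,-.18,.085),(312.3,156.7)),(s,(-.16,.18,.032),(285,325)),(s,(-.16,-.18,.032),(417.3,230)),(s,(-.044,0,.062),(312.7,228.3)),
(t,(0,.18,.085),(200.7,215)),(t,(0,-.18,.085),(355,247.7)),(t,(-.16,.18,.032),(187.3,283.3)),(t,(-.16,-.18,.032),(338.3,316.7)),(t,(-.044,0,.062),(273,249))]
def TT(p):
    c,n=np.cos(p[2]),np.sin(p[2]);return np.array([[c,-n,0,p[0]],[n,c,0,p[1]],[0,0,1,0],[0,0,0,1]])
for sel in(C,C[:7],C[7:]):
    def res(p): return np.concatenate([proj(f,(TT(p)@[*X,1])[:3])-u for f,X,u in sel])
    r=least_squares(res,[.526,-.044,-.19],loss='soft_l1',diff_step=1e-3); print(r.x,np.degrees(r.x[2]),'\n',r.fun.reshape(-1,2).tolist())
    if sel is C: np.save('T.npy',TT(r.x))
T=np.load('T.npy')
for k,a,b in(('lidL',(186.7,164.5),(199.5,165.5)),('lidR',(333.5,112.5),(373,205.5)),('knob',(312.7,228.3),(273,249))):
    print(k,(np.linalg.inv(T)@[*tri(s,a,t,b),1])[:3].round(4))
print(T.round(4).tolist())
```

```text
[ 0.52948555 -0.0496335  -0.18952094] -10.858749841636941 
 [[-0.9000000000000057, -2.799999999999983], [3.3000000000000114, -5.0], [-0.9000000000000057, -2.5999999999999943], [0.19999999999998863, -2.1999999999999886], [0.39999999999997726, -0.8999999999999773], [0.19999999999998863, -1.3000000000000114], [0.6999999999999886, -0.4000000000000057], [-2.5999999999999943, -1.1999999999999886], [1.3000000000000114, 0.5], [-1.9000000000000057, 1.0], [0.30000000000001137, 1.1999999999999886], [-0.19999999999998863, 1.9000000000000057]]
[ 0.5265451  -0.04509275 -0.19011189] -10.892609088887918 
 [[-1.5, -0.799999999999983], [3.5, -3.6999999999999886], [-1.5999999999999943, -0.8999999999999773], [0.19999999999998863, -1.0999999999999943], [0.10000000000002274, 1.8000000000000114], [0.6999999999999886, 0.4000000000000057], [0.6999999999999886, 1.299999999999983]]
[ 0.53420639 -0.05401796 -0.21400667] -12.261678938716098 
 [[0.0, -5.199999999999989], [2.8999999999999773, 0.4000000000000057], [-1.0, -3.3000000000000114], [0.19999999999998863, 0.6999999999999886], [1.3000000000000114, -0.19999999999998863]]
lidL [0.0811 0.1758 0.2132]
lidR [ 0.0752 -0.1735  0.2084]
knob [-0.0404 -0.0003  0.059 ]
[[0.9821, 0.1884, 0.0, 0.5295], [-0.1884, 0.9821, 0.0, -0.0496], [0.0, 0.0, 1.0, 0.0], [0.0, 0.0, 0.0, 1.0]]
```

Request:
servo_tool(targets=[{"xyz":[2.6,3.7,0]},{"xyz":[2.6,3.7,0]},{"xyz":[2.6,3.7,0]},{"xyz":[2.6,3.7,0]},{"xyz":[2.6,3.7,0]},{"xyz":[2.6,3.7,0]},{"xyz":[2.6,3.7,0]},{"xyz":[2.6,3.7,0]},{"xyz":[2.6,3.7,0]},{"xyz":[2.6,3.7,0]},{"xyz":[2.6,3.7,0]},{"xyz":[2.6,3.7,0]},{"xyz":[2.6,3.7,0]},{"xyz":[2.6,3.7,0]},{"xyz":[2.6,3.7,0]},{"xyz":[2.6,3.7,0]},{"angular":[0,0,-4.5]},{"xyz":[0,0,0]}])

```text
invalid input
```

Run:
```python
from h import *; import pickle
f=grab('wrist'); pickle.dump(f,open('w1.pkl','wb')); s=monitor.get_state(); print(s['eef_pos'],s['ee_rot'],s['force'],s['t'])
c=f['color'];c=(255*(c/255.)**.6).astype('uint8');c=cv2.resize(c,(800,600));cv2.imwrite('pics/w1.png',c); print(ray(f,280,210))
T=np.load('T.npy')
for p in((-.044,0,.062),(0,.18,.085),(0,-.18,.085),(0,.12,.045),(0,-.12,.045)): print(p,proj(f,(T@[*p,1])[:3])*800/560)
```

```text
[0.17919722 0.65043307 0.24784852] [ 3.14034337e+00 -1.17150180e-04 -2.68912859e-01] [ 0.58154358 -0.23462633 -0.34898874] 0.15
(array([0.24461718, 0.63081336, 0.38355464]), array([-0.23335224,  0.07484727, -0.96950741]))
(-0.044, 0, 0.062) [1676.14285714 -739.85714286]
(0, 0.18, 0.085) [1424.14285714 -972.71428571]
(0, -0.18, 0.085) [ 2415.14285714 -1097.57142857]
(0, 0.12, 0.045) [1372.14285714 -781.28571429]
(0, -0.12, 0.045) [1906.85714286 -844.57142857]
```

View pics/w1.png

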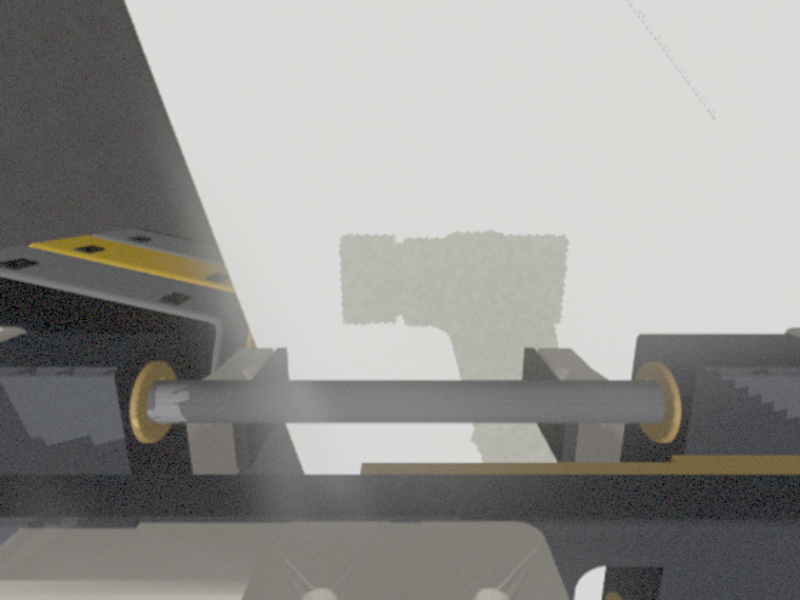

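The wrist view shows the two fingers at the bottom of the frame and the bench floor above them. It is useful for checking grasps. The move was refused, probably because every row needs all its fields, so I'll send full rows.

Request:
servo_tool(targets=[{"xyz":[2.6,3.7,0],"angular":[0,0,0],"claw":8.7},{"xyz":[2.6,3.7,0],"angular":[0,0,0],"claw":8.7},{"xyz":[2.6,3.7,0],"angular":[0,0,0],"claw":8.7},{"xyz":[2.6,3.7,0],"angular":[0,0,0],"claw":8.7},{"xyz":[2.6,3.7,0],"angular":[0,0,0],"claw":8.7},{"xyz":[2.6,3.7,0],"angular":[0,0,0],"claw":8.7},{"xyz":[2.6,3.7,0],"angular":[0,0,0],"claw":8.7},{"xyz":[2.6,3.7,0],"angular":[0,0,0],"claw":8.7},{"xyz":[2.6,3.7,0],"angular":[0,0,0],"claw":8.7},{"xyz":[2.6,3.7,0],"angular":[0,0,0],"claw":8.7},{"xyz":[2.6,3.7,0],"angular":[0,0,0],"claw":8.7},{"xyz":[2.6,3.7,0],"angular":[0,0,0],"claw":8.7},{"xyz":[2.6,3.7,0],"angular":[0,0,0],"claw":8.7},{"xyz":[2.6,3.7,0],"angular":[0,0,0],"claw":8.7},{"xyz":[2.6,3.7,0],"angular":[0,0,0],"claw":8.7},{"xyz":[2.6,3.7,0],"angular":[0,0,0],"claw":8.7},{"xyz":[0,0,0],"angular":[0,0,-4.5],"claw":8.7},{"xyz":[0,0,0],"angular":[0,0,0],"claw":8.7}])

```text
t: 1.95
eef_pos: [0.4229, -0.0321, 0.2482]
ee_rot: [3.141, 0.001, -0.193]
force: [0.6, 0.8, -0.7]
width: 0.0872
gripper_force: 0.0
```

Run:
```python
from h import *; import pickle
f=grab('wrist'); pickle.dump(f,open('w1.pkl','wb')); s=monitor.get_state(); print(s['eef_pos'],s['ee_rot'],s['force'],s['t'])
c=f['color'];c=(255*(c/255.)**.6).astype('uint8');c=cv2.resize(c,(800,600));cv2.imwrite('pics/w2.png',c); print(ray(f,280,210))
T=np.load('T.npy')
for p in((-.044,0,.062),(0,.18,.085),(0,-.18,.085),(0,.12,.045),(0,-.12,.045)): print(p,proj(f,(T@[*p,1])[:3])*800/560)
```

```text
[ 0.42287732 -0.03109914  0.2483031 ] [ 3.14141726e+00  5.89664418e-04 -1.93618964e-01] [-0.48604754  0.61852931  0.10981822] 2.0
(array([ 0.48964208, -0.04680495,  0.38397359]), array([-0.23898046,  0.05819071, -0.96927921]))
(-0.044, 0, 0.062) [398.28571429 191.57142857]
(0, 0.18, 0.085) [105.85714286 119.57142857]
(0, -0.18, 0.085) [689.42857143 117.57142857]
(0, 0.12, 0.045) [227.57142857 127.28571429]
(0, -0.12, 0.045) [569.14285714 126.14285714]
```

View pics/w2.png

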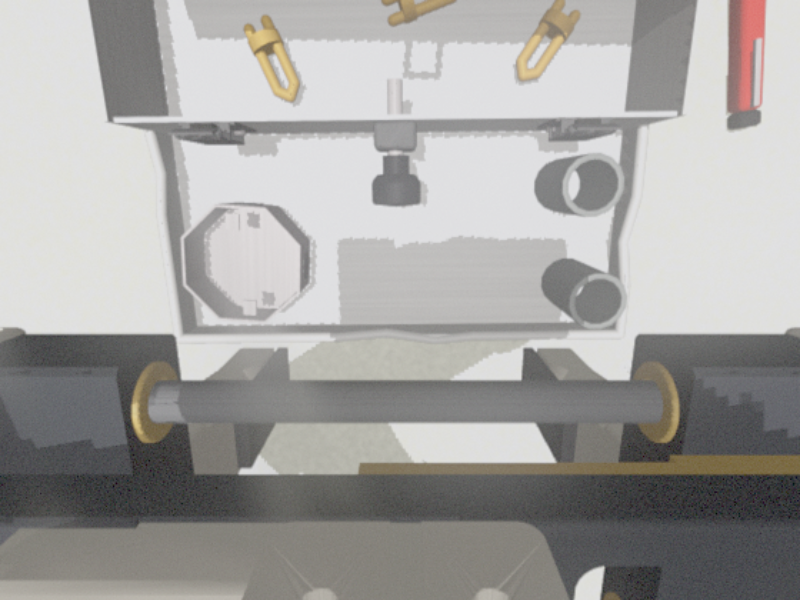

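The wrist view is sharp. The knob head is at about (396,187), against a prediction of (398,192), and the rim ends at (113,121) and (681,116) are symmetric about it. The tray estimate is therefore good to a few mm, so I'll grasp the knob.

Request:
servo_tool(targets=[{"xyz":[3.3,-0.2,0],"angular":[0,0,0],"claw":7},{"xyz":[3.3,-0.2,0],"angular":[0,0,0],"claw":7},{"xyz":[0,0,4],"angular":[0,0,0],"claw":7},{"xyz":[0,0,4],"angular":[0,0,0],"claw":7},{"xyz":[0,0,4],"angular":[0,0,0],"claw":7},{"xyz":[0,0,3],"angular":[0,0,0],"claw":7},{"xyz":[0,0,2],"angular":[0,0,0],"claw":7},{"xyz":[0,0,1.3],"angular":[0,0,0],"claw":7},{"xyz":[0,0,0],"angular":[0,0,0],"claw":7},{"xyz":[0,0,0],"angular":[0,0,0],"claw":7}])

```text
t: 3.0
eef_pos: [0.4889, -0.0379, 0.0659]
ee_rot: [3.141, 0.0, -0.189]
force: [-0.2, 0.1, -0.0]
width: 0.0698
gripper_force: 0.0
```

Request:
servo_tool(targets=[{"xyz":[0,0,0],"angular":[0,0,0],"claw":3},{"xyz":[0,0,0],"angular":[0,0,0],"claw":3},{"xyz":[0,0,0],"angular":[0,0,0],"claw":3},{"xyz":[0,0,0],"angular":[0,0,0],"claw":3},{"xyz":[0,0,0],"angular":[0,0,0],"claw":3},{"xyz":[0,0,0],"angular":[0,0,0],"claw":3},{"xyz":[0,0,0],"angular":[0,0,0],"claw":3},{"xyz":[0,0,0],"angular":[0,0,0],"claw":3}], force=40)

```text
t: 3.8
eef_pos: [0.4888, -0.0388, 0.0657]
ee_rot: [-3.141, -0.0, -0.19]
force: [-1.0, 3.3, 3.4]
width: 0.0331
gripper_force: 40.0
```

Request:
servo_tool(targets=[{"xyz":[-0.4,0,0],"angular":[0,0,0],"claw":3},{"xyz":[-0.4,0,0],"angular":[0,0,0],"claw":3},{"xyz":[-0.4,0,0],"angular":[0,0,0],"claw":3},{"xyz":[-0.4,0,0],"angular":[0,0,0],"claw":3},{"xyz":[-0.4,0,0],"angular":[0,0,0],"claw":3},{"xyz":[0,0,0],"angular":[0,0,0],"claw":3},{"xyz":[0,0,0],"angular":[0,0,0],"claw":3}])

```text
t: 4.5
eef_pos: [0.4691, -0.0351, 0.0658]
ee_rot: [-3.141, -0.0, -0.19]
force: [3.6, 0.8, 0.5]
width: 0.0328
gripper_force: 40.0
```

Moved 20 mm with 3.6 N of force left. I'll nudge it a little further to be sure it clicks.

Request:
servo_tool(targets=[{"xyz":[-0.2,0,0],"angular":[0,0,0],"claw":3},{"xyz":[-0.1,0,0],"angular":[0,0,0],"claw":3},{"xyz":[0,0,0],"angular":[0,0,0],"claw":3}])

```text
t: 4.8
eef_pos: [0.4689, -0.0349, 0.066]
ee_rot: [-3.141, -0.005, -0.189]
force: [15.6, -9.9, -10.8]
width: 0.033
gripper_force: 40.0
```

End stop reached with a force rise, so the bolt is drawn. I'll release, rise and take a check picture.

Request:
servo_tool(targets=[{"xyz":[0.25,0,0],"angular":[0,0,0],"claw":3},{"xyz":[0,0,0],"angular":[0,0,0],"claw":7},{"xyz":[0,0,0],"angular":[0,0,0],"claw":7},{"xyz":[0,0,0],"angular":[0,0,0],"claw":7},{"xyz":[0,0,0],"angular":[0,0,0],"claw":7},{"xyz":[0,0,-4.5],"angular":[0,0,0],"claw":7},{"xyz":[0,0,-4.5],"angular":[0,0,0],"claw":7},{"xyz":[0,0,-4.5],"angular":[0,0,0],"claw":0},{"xyz":[0,0,-4.5],"angular":[0,0,0],"claw":0},{"xyz":[0,0,-4.4],"angular":[0,0,0],"claw":0},{"xyz":[0,0,0],"angular":[0,0,0],"claw":0},{"xyz":[0,0,0],"angular":[0,0,0],"claw":0}])

```text
t: 6.0
eef_pos: [0.4685, -0.035, 0.2905]
ee_rot: [-3.14, -0.002, -0.19]
force: [0.0, -0.9, -0.0]
width: 0.0357
gripper_force: 0.0
```

Run:
```python
from h import *; import pickle
f=grab('wrist'); s=monitor.get_state(); print(s['eef_pos'],s['ee_rot'],s['force'],s['t'],s['width'])
fs=grab('side');pickle.dump((f,fs),open('w3.pkl','wb'))
def up(c,s): c=(255*(c/255.)**.6).astype('uint8');return cv2.resize(c,None,fx=s,fy=s)
a=up(f['color'],1)[:330];b=up(fs['color'][105:335,170:430],1)
c=np.zeros((330,800,3),'uint8');c[:,:540]=a[:,:540];c[:230,540:800]=b;cv2.imwrite('pics/w3.png',c)
T=np.load('T.npy')
for x in (-.064,-.044): print(proj(f,(T@[x,0.002,.062,1])[:3]),proj(fs,(T@[x,.002,.062,1])[:3])+[370,-105])
```

```text
[ 0.46788423 -0.03513625  0.28919567] [-3.14123278e+00  6.12533904e-04 -1.90413080e-01] [-0.24266506 -0.05742387 -1.25882681] 6.05 0.03134440144395094
[283.3 191.6] [690.4 128.1]
[283.3 174.5] [682.7 123.3]
```

View pics/w3.png

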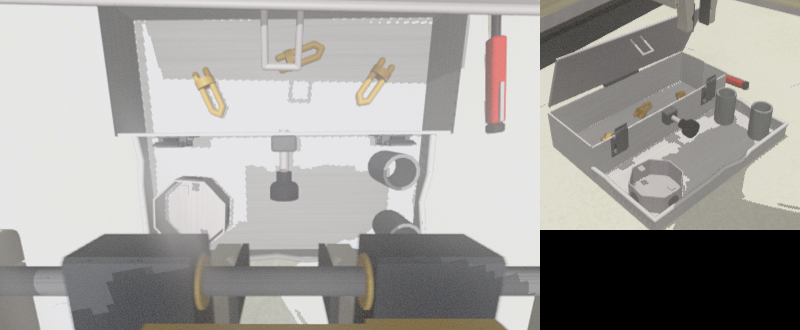

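The knob at wrist pixel (284,188) is drawn, with the long neck showing and close to the prediction of (283,192). Nothing else moved. Now I'll go behind the lid.

Request:
servo_tool(targets=[{"xyz":[4.7,0,0],"angular":[0,0,0],"claw":0},{"xyz":[4.7,0,0],"angular":[0,0,0],"claw":0},{"xyz":[4.7,0,0],"angular":[0,0,0],"claw":0},{"xyz":[4.7,0,0],"angular":[0,0,0],"claw":0},{"xyz":[0,0,0],"angular":[0,0,0],"claw":0},{"xyz":[0,0,2.5],"angular":[0,0,0],"claw":0},{"xyz":[0,0,2.5],"angular":[0,0,0],"claw":0},{"xyz":[0,0,2.5],"angular":[0,0,0],"claw":0},{"xyz":[0,0,0],"angular":[0,0,0],"claw":0},{"xyz":[0,0,0],"angular":[0,0,0],"claw":0}])

```text
t: 7.1
eef_pos: [0.6527, -0.0708, 0.2138]
ee_rot: [3.14, 0.002, -0.19]
force: [-0.1, -0.0, 1.0]
width: 0.0004
gripper_force: 0.0
```

Request:
servo_tool(targets=[{"xyz":[-1.4,0,0],"angular":[0,0,0],"claw":0},{"xyz":[-1.3,0,0],"angular":[0,0,0],"claw":0},{"xyz":[-0.6,0,0.35],"angular":[0,0,0],"claw":0},{"xyz":[-0.6,0,0.35],"angular":[0,0,0],"claw":0},{"xyz":[-0.6,0,0.35],"angular":[0,0,0],"claw":0},{"xyz":[-0.6,0,0.35],"angular":[0,0,0],"claw":0},{"xyz":[-0.43,0,0.4],"angular":[0,0,0],"claw":0},{"xyz":[-0.43,0,0.4],"angular":[0,0,0],"claw":0},{"xyz":[-0.43,0,0.4],"angular":[0,0,0],"claw":0},{"xyz":[-0.43,0,0.4],"angular":[0,0,0],"claw":0}])

```text
t: 8.1
eef_pos: [0.5859, -0.0578, 0.1841]
ee_rot: [3.142, 0.0, -0.19]
force: [1.3, -0.2, 0.1]
width: 0.0002
gripper_force: 0.4
```

Request:
servo_tool(targets=[{"xyz":[-0.34,0,0.48],"angular":[0,0,0],"claw":0},{"xyz":[-0.34,0,0.48],"angular":[0,0,0],"claw":0},{"xyz":[-0.34,0,0.48],"angular":[0,0,0],"claw":0},{"xyz":[-0.34,0,0.48],"angular":[0,0,0],"claw":0},{"xyz":[-0.24,0,0.53],"angular":[0,0,0],"claw":0},{"xyz":[-0.24,0,0.53],"angular":[0,0,0],"claw":0},{"xyz":[-0.24,0,0.53],"angular":[0,0,0],"claw":0},{"xyz":[-0.24,0,0.53],"angular":[0,0,0],"claw":0},{"xyz":[0,0,0],"angular":[0,0,0],"claw":0}])

```text
t: 9.0
eef_pos: [0.5626, -0.0534, 0.1432]
ee_rot: [3.141, 0.001, -0.19]
force: [0.0, -0.3, 0.4]
width: 0.0003
gripper_force: 0.0
```

Run:
```python
from h import *; import pickle
s=monitor.get_state(); print(s['eef_pos'],s['force'],s['t'])
f=grab('side');t=grab('top')
def up(c,s): c=(255*(c/255.)**.6).astype('uint8');return cv2.resize(c,None,fx=s,fy=s)
a=up(f['color'][105:335,170:430],1.5);b=up(t['color'][145:325,180:380],2)
c=np.zeros((360,800,3),'uint8');c[:345,:390]=a;c[:,400:]=b;cv2.imwrite('pics/s4.png',c)
```

```text
[ 0.56264526 -0.05342762  0.14321668] [ 0.02105063 -0.30337972  0.4381545 ] 9.0
```

View pics/s4.png

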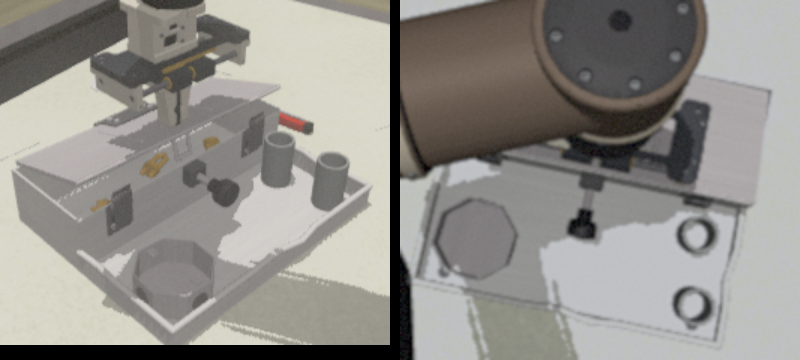

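The lid follows the fingers and is at about 0.3 rad. The knob is drawn, at top-view inset (582,225). I'll continue down to near the lead-ins, then move to the left corner.

Request:
servo_tool(targets=[{"xyz":[-0.15,0,0.5],"angular":[0,0,0],"claw":0},{"xyz":[-0.1,0,0.5],"angular":[0,0,0],"claw":0},{"xyz":[-0.1,0,0.3],"angular":[0,0,0],"claw":0},{"xyz":[0,0,0],"angular":[0,0,0],"claw":0}])

```text
t: 9.5
eef_pos: [0.5595, -0.0528, 0.1305]
ee_rot: [3.141, 0.001, -0.19]
force: [-0.5, -0.3, -0.4]
width: 0.0004
gripper_force: 0.0
```

Request:
servo_tool(targets=[{"xyz":[0,0,-1.5],"angular":[0,0,0],"claw":0},{"xyz":[-0.3,-4,0],"angular":[0,0,0],"claw":0},{"xyz":[-0.2,-4,0],"angular":[0,0,0],"claw":0},{"xyz":[-0.2,-4,0],"angular":[0,0,0],"claw":0},{"xyz":[0,0,1.0],"angular":[0,0,0],"claw":0},{"xyz":[0,0,0.5],"angular":[0,0,0],"claw":0},{"xyz":[0,0,0.3],"angular":[0,0,0],"claw":0},{"xyz":[0,0,0],"angular":[0,0,0],"claw":0}])

```text
t: 10.3
eef_pos: [0.5753, 0.0654, 0.1276]
ee_rot: [3.141, 0.001, -0.191]
force: [0.0, 0.3, -0.2]
width: 0.0007
gripper_force: 0.0
```

Request:
servo_tool(targets=[{"xyz":[0,0,0.2],"angular":[0,0,0],"claw":0},{"xyz":[0,0,0],"angular":[0,0,0],"claw":0}])

```text
t: 10.5
eef_pos: [0.5757, 0.0657, 0.1262]
ee_rot: [3.142, 0.0, -0.191]
force: [0.4, -0.3, 1.2]
width: 0.0005
gripper_force: 0.1
```

Request:
servo_tool(targets=[{"xyz":[0,0,0.2],"angular":[0,0,0],"claw":0},{"xyz":[0,0,0],"angular":[0,0,0],"claw":0}])

```text
t: 10.7
eef_pos: [0.5757, 0.0661, 0.1241]
ee_rot: [3.142, 0.0, -0.191]
force: [-0.1, 0.2, 0.6]
width: 0.0008
gripper_force: 0.2
```

Request:
servo_tool(targets=[{"xyz":[0,0,0.2],"angular":[0,0,0],"claw":0},{"xyz":[0,0,0],"angular":[0,0,0],"claw":0}])

```text
t: 10.9
eef_pos: [0.5756, 0.0663, 0.1219]
ee_rot: [3.141, 0.0, -0.19]
force: [0.1, 0.4, 0.7]
width: 0.0005
gripper_force: 0.2
```

Request:
servo_tool(targets=[{"xyz":[0,0,0.2],"angular":[0,0,0],"claw":0},{"xyz":[0,0,0],"angular":[0,0,0],"claw":0}])

```text
t: 11.1
eef_pos: [0.576, 0.0666, 0.1202]
ee_rot: [-3.141, -0.0, -0.19]
force: [0.8, 0.6, 1.2]
width: 0.0003
gripper_force: 0.5
```

Request:
servo_tool(targets=[{"xyz":[0,0,0.2],"angular":[0,0,0],"claw":0},{"xyz":[0,0,0],"angular":[0,0,0],"claw":0}])

```text
t: 11.3
eef_pos: [0.5764, 0.0669, 0.1185]
ee_rot: [-3.141, -0.001, -0.19]
force: [-0.5, 2.4, 2.2]
width: 0.0003
gripper_force: 1.6
```

Request:
servo_tool(targets=[{"xyz":[0,0,0.15],"angular":[0,0,0],"claw":0},{"xyz":[0,0,0],"angular":[0,0,0],"claw":0}])

```text
t: 11.5
eef_pos: [0.5767, 0.0672, 0.1173]
ee_rot: [-3.14, -0.002, -0.19]
force: [0.1, 3.9, 4.0]
width: 0.0001
gripper_force: 2.5
```

Request:
servo_tool(targets=[{"xyz":[0,0,0.15],"angular":[0,0,0],"claw":0},{"xyz":[0,0,0],"angular":[0,0,0],"claw":0}])

```text
t: 11.7
eef_pos: [0.5771, 0.0674, 0.1161]
ee_rot: [-3.14, -0.003, -0.19]
force: [0.3, 4.6, 6.7]
width: 0.0005
gripper_force: 3.4
```

Request:
servo_tool(targets=[{"xyz":[0,0,0.15],"angular":[0,0,0],"claw":0},{"xyz":[0,0,0],"angular":[0,0,0],"claw":0}])

```text
t: 11.9
eef_pos: [0.5775, 0.0677, 0.1149]
ee_rot: [-3.139, -0.003, -0.189]
force: [0.5, 5.3, 7.0]
width: 0.0001
gripper_force: 3.5
```

Request:
servo_tool(targets=[{"xyz":[0,0,0.15],"angular":[0,0,0],"claw":0},{"xyz":[0,0,0],"angular":[0,0,0],"claw":0}])

```text
t: 12.1
eef_pos: [0.5775, 0.0678, 0.1133]
ee_rot: [-3.139, -0.004, -0.19]
force: [2.0, 5.7, 5.2]
width: -0.0
gripper_force: 3.3
```

Request:
servo_tool(targets=[{"xyz":[0,0,0.15],"angular":[0,0,0],"claw":0},{"xyz":[0,0,0],"angular":[0,0,0],"claw":0}])

```text
t: 12.3
eef_pos: [0.5773, 0.0675, 0.1116]
ee_rot: [-3.139, -0.003, -0.19]
force: [0.8, 3.6, 3.9]
width: 0.0005
gripper_force: 2.2
```

Request:
servo_tool(targets=[{"xyz":[0,0,0.15],"angular":[0,0,0],"claw":0},{"xyz":[0,0,0],"angular":[0,0,0],"claw":0}])

```text
t: 12.5
eef_pos: [0.5773, 0.0674, 0.1107]
ee_rot: [-3.14, -0.003, -0.189]
force: [-0.8, 6.0, 10.5]
width: 0.0003
gripper_force: 5.7
```

Request:
servo_tool(targets=[{"xyz":[0,0,0.15],"angular":[0,0,0],"claw":0},{"xyz":[0,0,0],"angular":[0,0,0],"claw":0}])

```text
t: 12.7
eef_pos: [0.5774, 0.0675, 0.1103]
ee_rot: [-3.14, -0.004, -0.189]
force: [-4.4, 5.9, 21.3]
width: 0.0004
gripper_force: 10.1
```

Request:
servo_tool(targets=[{"xyz":[0,0,0.1],"angular":[0,0,0],"claw":0},{"xyz":[0,0,0],"angular":[0,0,0],"claw":0}])

```text
t: 12.9
eef_pos: [0.5775, 0.0675, 0.1101]
ee_rot: [-3.139, -0.004, -0.189]
force: [-7.2, 5.8, 27.3]
width: 0.0003
gripper_force: 13.2
```

Request:
servo_tool(targets=[{"xyz":[0,0,-0.3],"angular":[0,0,0],"claw":0},{"xyz":[0,0,0],"angular":[0,0,0],"claw":0}])

```text
t: 13.1
eef_pos: [0.5767, 0.0669, 0.1109]
ee_rot: [-3.14, -0.002, -0.19]
force: [-1.5, 3.8, 11.4]
width: 0.0004
gripper_force: 5.9
```

Request:
servo_tool(targets=[{"xyz":[0,0,-0.2],"angular":[0,0,0],"claw":0},{"xyz":[0,0,0],"angular":[0,0,0],"claw":0}])

```text
t: 13.3
eef_pos: [0.5755, 0.0661, 0.1114]
ee_rot: [3.141, 0.001, -0.19]
force: [0.2, 0.9, 3.7]
width: 0.0004
gripper_force: 2.0
```

Left has snapped: the force dropped, then rose steeply, and lifting brought almost no springback. Now the right corner.

Request:
servo_tool(targets=[{"xyz":[0,0,-2.5],"angular":[0,0,0],"claw":0},{"xyz":[0,0,-2.5],"angular":[0,0,0],"claw":0},{"xyz":[0,4,0],"angular":[0,0,0],"claw":0},{"xyz":[0,4,0],"angular":[0,0,0],"claw":0},{"xyz":[0,4,0],"angular":[0,0,0],"claw":0},{"xyz":[0,4,0],"angular":[0,0,0],"claw":0},{"xyz":[0,4,0],"angular":[0,0,0],"claw":0},{"xyz":[0,4,0],"angular":[0,0,0],"claw":0},{"xyz":[0,0,1],"angular":[0,0,0],"claw":0},{"xyz":[0,0,1],"angular":[0,0,0],"claw":0},{"xyz":[0,0,0.5],"angular":[0,0,0],"claw":0},{"xyz":[0,0,0],"angular":[0,0,0],"claw":0}])

```text
t: 14.5
eef_pos: [0.5297, -0.1684, 0.1352]
ee_rot: [3.141, 0.003, -0.189]
force: [0.0, 0.2, -0.4]
width: 0.0003
gripper_force: 0.0
```

Request:
servo_tool(targets=[{"xyz":[0,0,0.4],"angular":[0,0,0],"claw":0},{"xyz":[0,0,0.3],"angular":[0,0,0],"claw":0},{"xyz":[0,0,0],"angular":[0,0,0],"claw":0}])

```text
t: 14.8
eef_pos: [0.5305, -0.1688, 0.1294]
ee_rot: [-3.142, 0.0, -0.189]
force: [0.2, 0.7, -0.2]
width: 0.0003
gripper_force: 0.0
```

Request:
servo_tool(targets=[{"xyz":[0,0,0.3],"angular":[0,0,0],"claw":0},{"xyz":[0,0,0],"angular":[0,0,0],"claw":0}])

```text
t: 15.0
eef_pos: [0.5309, -0.1693, 0.1273]
ee_rot: [3.141, -0.001, -0.19]
force: [-1.1, -0.1, 4.0]
width: 0.0006
gripper_force: 2.0
```

Request:
servo_tool(targets=[{"xyz":[0,0,0.2],"angular":[0,0,0],"claw":0},{"xyz":[0,0,0],"angular":[0,0,0],"claw":0}])

```text
t: 15.2
eef_pos: [0.531, -0.1696, 0.126]
ee_rot: [3.141, -0.002, -0.19]
force: [-2.2, -0.2, 7.8]
width: 0.0005
gripper_force: 3.9
```

Request:
servo_tool(targets=[{"xyz":[0,0,0.2],"angular":[0,0,0],"claw":0},{"xyz":[0,0,0],"angular":[0,0,0],"claw":0}])

```text
t: 15.4
eef_pos: [0.5311, -0.1699, 0.1244]
ee_rot: [3.141, -0.002, -0.189]
force: [-2.9, -1.4, 11.6]
width: 0.0008
gripper_force: 5.6
```

Request:
servo_tool(targets=[{"xyz":[0,0,0.15],"angular":[0,0,0],"claw":0},{"xyz":[0,0,0],"angular":[0,0,0],"claw":0}])

```text
t: 15.6
eef_pos: [0.5311, -0.1701, 0.123]
ee_rot: [3.14, -0.002, -0.189]
force: [-3.0, -3.6, 11.3]
width: 0.0006
gripper_force: 5.6
```

Request:
servo_tool(targets=[{"xyz":[0,0,0.15],"angular":[0,0,0],"claw":0},{"xyz":[0,0,0],"angular":[0,0,0],"claw":0}])

```text
t: 15.8
eef_pos: [0.5311, -0.1702, 0.1217]
ee_rot: [3.14, -0.002, -0.189]
force: [-4.3, -2.5, 12.6]
width: 0.0006
gripper_force: 6.5
```

Request:
servo_tool(targets=[{"xyz":[0,0,0.15],"angular":[0,0,0],"claw":0},{"xyz":[0,0,0],"angular":[0,0,0],"claw":0}])

```text
t: 16.0
eef_pos: [0.5312, -0.1704, 0.1204]
ee_rot: [3.14, -0.003, -0.189]
force: [-3.5, -4.7, 14.4]
width: 0.0005
gripper_force: 6.8
```

Request:
servo_tool(targets=[{"xyz":[0,0,0.15],"angular":[0,0,0],"claw":0},{"xyz":[0,0,0],"angular":[0,0,0],"claw":0}])

```text
t: 16.2
eef_pos: [0.5312, -0.1706, 0.1192]
ee_rot: [3.14, -0.003, -0.189]
force: [-4.5, -3.7, 16.8]
width: 0.0007
gripper_force: 8.3
```

Request:
servo_tool(targets=[{"xyz":[0,0,0.15],"angular":[0,0,0],"claw":0},{"xyz":[0,0,0],"angular":[0,0,0],"claw":0}])

```text
t: 16.4
eef_pos: [0.5312, -0.1707, 0.1177]
ee_rot: [3.14, -0.003, -0.189]
force: [-4.5, -5.4, 15.7]
width: 0.0006
gripper_force: 7.9
```

Request:
servo_tool(targets=[{"xyz":[0,0,0.15],"angular":[0,0,0],"claw":0},{"xyz":[0,0,0],"angular":[0,0,0],"claw":0}])

```text
t: 16.6
eef_pos: [0.5312, -0.1708, 0.1159]
ee_rot: [3.139, -0.003, -0.189]
force: [-2.9, -7.2, 12.8]
width: 0.0003
gripper_force: 6.2
```

Request:
servo_tool(targets=[{"xyz":[0,0,0.1],"angular":[0,0,0],"claw":0},{"xyz":[0,0,0],"angular":[0,0,0],"claw":0}])

```text
t: 16.8
eef_pos: [0.5311, -0.1701, 0.1139]
ee_rot: [3.141, -0.002, -0.19]
force: [-0.0, -0.7, 1.7]
width: 0.0008
gripper_force: 1.1
```

Request:
servo_tool(targets=[{"xyz":[0,0,0.1],"angular":[0,0,0],"claw":0},{"xyz":[0,0,0],"angular":[0,0,0],"claw":0}])

```text
t: 17.0
eef_pos: [0.5311, -0.17, 0.1132]
ee_rot: [3.141, -0.002, -0.189]
force: [-2.3, -2.3, 11.9]
width: 0.0005
gripper_force: 5.8
```

Request:
servo_tool(targets=[{"xyz":[0,0,0.15],"angular":[0,0,0],"claw":0},{"xyz":[0,0,0],"angular":[0,0,0],"claw":0}])

```text
t: 17.2
eef_pos: [0.5312, -0.1701, 0.1129]
ee_rot: [3.14, -0.002, -0.189]
force: [-6.1, -2.7, 22.0]
width: 0.0007
gripper_force: 11.1
```

Request:
servo_tool(targets=[{"xyz":[0,0,-0.3],"angular":[0,0,0],"claw":0},{"xyz":[0,0,0],"angular":[0,0,0],"claw":0}])

```text
t: 17.4
eef_pos: [0.5306, -0.1691, 0.1135]
ee_rot: [-3.141, -0.001, -0.19]
force: [1.0, 0.1, -0.9]
width: 0.0005
gripper_force: 0.0
```

Request:
servo_tool(targets=[{"xyz":[0,0,-1],"angular":[0,0,0],"claw":0},{"xyz":[0,0,-1],"angular":[0,0,0],"claw":0},{"xyz":[0,-4,0],"angular":[0,0,0],"claw":0},{"xyz":[0,-4,0],"angular":[0,0,0],"claw":0},{"xyz":[0,-4,0],"angular":[0,0,0],"claw":0},{"xyz":[0,-4,0],"angular":[0,0,0],"claw":0},{"xyz":[0,-4,0],"angular":[0,0,0],"claw":0},{"xyz":[0,-4,0],"angular":[0,0,0],"claw":0},{"xyz":[0,0,1],"angular":[0,0,0],"claw":0},{"xyz":[0,0,0.8],"angular":[0,0,0],"claw":0},{"xyz":[0,0,0],"angular":[0,0,0],"claw":0},{"xyz":[0,0,0],"angular":[0,0,0],"claw":0}])

```text
t: 18.6
eef_pos: [0.5755, 0.0654, 0.1151]
ee_rot: [3.141, 0.001, -0.191]
force: [0.7, -0.2, -0.8]
width: 0.0005
gripper_force: 0.0
```

Request:
servo_tool(targets=[{"xyz":[0,0,0.2],"angular":[0,0,0],"claw":0},{"xyz":[0,0,0],"angular":[0,0,0],"claw":0}])

```text
t: 18.8
eef_pos: [0.5758, 0.0657, 0.1133]
ee_rot: [-3.141, -0.0, -0.191]
force: [-0.3, -0.2, -0.4]
width: 0.0004
gripper_force: 0.0
```

Request:
servo_tool(targets=[{"xyz":[0,0,0.2],"angular":[0,0,0],"claw":0},{"xyz":[0,0,0],"angular":[0,0,0],"claw":0}])

```text
t: 19.0
eef_pos: [0.5761, 0.066, 0.112]
ee_rot: [3.142, -0.001, -0.19]
force: [-0.9, -2.5, 6.6]
width: 0.0002
gripper_force: 2.9
```

Both corners are home, with the left contact at about 90 mm. Now to the front of the knob.

Request:
servo_tool(targets=[{"xyz":[0,0,-2.5],"angular":[0,0,0],"claw":0},{"xyz":[0,0,-2.9],"angular":[0,0,0],"claw":0},{"xyz":[-3.2,3,0],"angular":[0,0,0],"claw":0},{"xyz":[-3.2,3,0],"angular":[0,0,0],"claw":0},{"xyz":[-3.2,3,0],"angular":[0,0,0],"claw":0},{"xyz":[-3.2,3,0],"angular":[0,0,0],"claw":0},{"xyz":[0,0,0],"angular":[0,0,0],"claw":0},{"xyz":[0,0,3.3],"angular":[0,0,0],"claw":0},{"xyz":[0,0,3.3],"angular":[0,0,0],"claw":0},{"xyz":[0,0,3],"angular":[0,0,0],"claw":0},{"xyz":[0,0,0],"angular":[0,0,0],"claw":0},{"xyz":[0,0,0],"angular":[0,0,0],"claw":0}])

```text
t: 20.2
eef_pos: [0.4276, -0.0274, 0.0695]
ee_rot: [3.141, 0.001, -0.19]
force: [0.8, -0.5, 0.3]
width: 0.0006
gripper_force: 0.0
```

Request:
servo_tool(targets=[{"xyz":[0.6,0,0],"angular":[0,0,0],"claw":0},{"xyz":[0.4,0,0],"angular":[0,0,0],"claw":0},{"xyz":[0.4,0,0],"angular":[0,0,0],"claw":0},{"xyz":[0.3,0,0],"angular":[0,0,0],"claw":0},{"xyz":[0,0,0],"angular":[0,0,0],"claw":0}])

```text
t: 20.7
eef_pos: [0.4448, -0.0305, 0.0695]
ee_rot: [-3.141, -0.001, -0.191]
force: [0.5, 0.7, -0.2]
width: 0.0006
gripper_force: 0.0
```

Request:
servo_tool(targets=[{"xyz":[0.3,0,0],"angular":[0,0,0],"claw":0},{"xyz":[0.3,0,0],"angular":[0,0,0],"claw":0},{"xyz":[0.3,0,0],"angular":[0,0,0],"claw":0},{"xyz":[0.3,0,0],"angular":[0,0,0],"claw":0},{"xyz":[0.3,0,0],"angular":[0,0,0],"claw":0},{"xyz":[0,0,0],"angular":[0,0,0],"claw":0}])

```text
t: 21.3
eef_pos: [0.4595, -0.0333, 0.0692]
ee_rot: [-3.141, -0.001, -0.19]
force: [-0.4, -0.4, 0.7]
width: 0.0002
gripper_force: 0.0
```

Request:
servo_tool(targets=[{"xyz":[0.3,0,0],"angular":[0,0,0],"claw":0},{"xyz":[0.2,0,0],"angular":[0,0,0],"claw":0},{"xyz":[0.2,0,0],"angular":[0,0,0],"claw":0},{"xyz":[0,0,0],"angular":[0,0,0],"claw":0}])

```text
t: 21.7
eef_pos: [0.4654, -0.0347, 0.069]
ee_rot: [3.141, 0.001, -0.19]
force: [-2.5, 1.5, 2.1]
width: 0.0002
gripper_force: 1.8
```

Request:
servo_tool(targets=[{"xyz":[0.2,0,0],"angular":[0,0,0],"claw":0},{"xyz":[0.2,0,0],"angular":[0,0,0],"claw":0},{"xyz":[0,0,0],"angular":[0,0,0],"claw":0}])

```text
t: 22.0
eef_pos: [0.4655, -0.0352, 0.0684]
ee_rot: [3.14, 0.007, -0.191]
force: [-18.8, 13.2, 12.7]
width: 0.0008
gripper_force: 10.2
```

Request:
servo_tool(targets=[{"xyz":[0.2,0,0],"angular":[0,0,0],"claw":0},{"xyz":[0,0,0],"angular":[0,0,0],"claw":0}])

```text
t: 22.2
eef_pos: [0.4656, -0.0355, 0.0681]
ee_rot: [3.14, 0.01, -0.192]
force: [-25.4, 17.3, 18.9]
width: 0.0007
gripper_force: 14.3
```

Request:
servo_tool(targets=[{"xyz":[0.2,0,0],"angular":[0,0,0],"claw":0},{"xyz":[0,0,0],"angular":[0,0,0],"claw":0}])

```text
t: 22.4
eef_pos: [0.4656, -0.0359, 0.0678]
ee_rot: [3.139, 0.013, -0.192]
force: [-32.7, 22.7, 23.4]
width: 0.0006
gripper_force: 18.1
```

Request:
servo_tool(targets=[{"xyz":[-0.6,0,0],"angular":[0,0,0],"claw":0},{"xyz":[-2,0,0],"angular":[0,0,0],"claw":0},{"xyz":[-2,0,0],"angular":[0,0,0],"claw":0},{"xyz":[0,0,-4.5],"angular":[0,0,0],"claw":0},{"xyz":[0,0,-4.5],"angular":[0,0,0],"claw":0},{"xyz":[0,0,-4.5],"angular":[0,0,0],"claw":0},{"xyz":[0,0,-4.5],"angular":[0,0,0],"claw":0},{"xyz":[0,0,0],"angular":[0,0,0],"claw":0},{"xyz":[0,0,0],"angular":[0,0,0],"claw":0}])

```text
t: 23.3
eef_pos: [0.4293, -0.0272, 0.2506]
ee_rot: [-3.139, -0.004, -0.19]
force: [-1.5, -0.3, -1.6]
width: 0.0001
gripper_force: 0.0
```

Run:
```python
from h import *
f=grab('wrist'); s=monitor.get_state(); print(s['eef_pos'],s['force'],s['t'])
fs=grab('side')
def up(c,s): c=(255*(c/255.)**.6).astype('uint8');return cv2.resize(c,None,fx=s,fy=s)
c=np.zeros((600,800,3),'uint8');a=up(f['color'][:200,60:500],1.3);c[:a.shape[0],:a.shape[1]]=a
b=up(fs['color'][140:330,170:430],1.7);c[262:262+b.shape[0],:b.shape[1]]=b[:338];cv2.imwrite('pics/e.png',c)
T=np.load('T.npy')
for x in (-.064,-.044): print(x,(proj(f,(T@[x,0.002,.062,1])[:3])-[60,0])*1.3,(proj(fs,(T@[x,.002,.062,1])[:3])-[170,140])*1.7+[0,262])
```

```text
[ 0.42848498 -0.02741473  0.24928488] [-0.52570739  0.60755155 -0.61786437] 23.35
-0.064 [290.55 208.78] [255.68 420.27]
-0.044 [290.55 182.52] [242.59 412.11]
```

View pics/e.png

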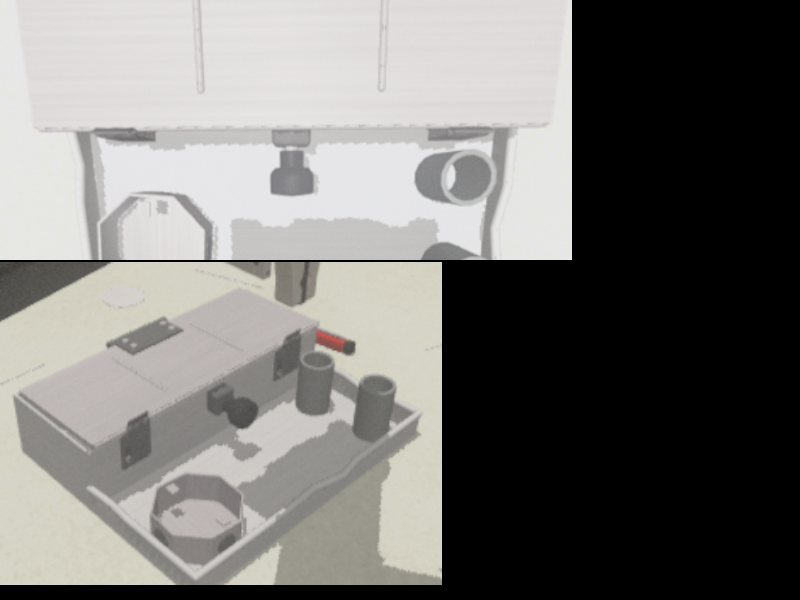

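The lid is flat under both clips. The knob is at (291,181), matching its home position, with the same short neck as at the start, and it met a hard stop. The loose parts are undisturbed, so I'll hand in.

```bash
python3 -c "
from station import order
print(order.job_done())"
```

```text
the job is handed in; nothing more can be done
None
```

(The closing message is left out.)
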